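Show a cut mirror piece to the inspection camera

ROBOT

A 6-joint arm with a two-finger parallel gripper is mounted at the origin on the work surface. World frame = base frame: x ahead of the robot, y to its left, z up, the work surface at z = 0. Lengths are in mm, angles in rad, forces in N, time in s.
With the tool pointing down it reaches from about 150 to 775 mm from the base axis. Payload 6.1 kg.
Tool frame: the origin (TCP) lies midway between the tips of the shut fingers; the grasp point (between the pads) lies 19 mm behind it; z points along the fingers, y is the line along which they close (so a half turn about z gives the same grasp; the last joint's range is limited). The gripper opens to 85 mm and grips with 20 to 120 N. Pads are 22 mm wide; open, the fingers measure 114 mm over their backs; the gripper's body (76 mm by 85 mm) begins 54 mm behind the grasp point. The pads swing forward as they close: fully open they stand 13 mm farther back than shut.
Start: joints at [1.18, 0.126, -0.04, 1.405, 0, 1.571], TCP at [199.979, 485.403, 210.195] pointing down, gripper open.
Joint ranges: [-2.72, 2.72], [-0.95, 1.95], [-1.27, 1.35], [-1.78, 2.02], [-1.46, 1.47], [-3.14, 3.14]. Speed limits (rad/s): [2.39, 2.39, 3.01, 3.14, 3.14, 3.14].

INTERFACE

Orientations are given as a unit quaternion [w, x, y, z].
In Python, from rig import env gives the robot as it stands.
- The arm moves only by the tool arm_command, never from a script. Its argument "motion" is a list of rows, each a list of 4 numbers: the shift along the tool's x, y, z in mm, then the turn about the tool's z in degrees. A call has exactly 8 rows; each row shifts and turns the commanded pose from where the row before left it, along the tool's axes as they then stand; what a row does not reach is not made up. A row lasts 1/8 s, in which the tool goes at most 62.5 mm and 10.7 degrees, less where a joint would pass 70% of its speed; a pose out of reach is approached as far as the arm can. A call is refused whole if a number of a shift passes 62.5 or a number of a turn 10.7, either way. A call with a gripper value outside its range is refused whole. "fingers" is the opening, from 0 (shut) to 1 (fully open), set as the call begins (left out, the last holds). The fingers move at their own pace and stop on an object; "newtons" is the grip in N (left out, the last holds). Time passes only in rows, so rows that do not move let the fingers close, or fill a call up. It gives the time, the measured TCP pose, the force, the opening and the grip force at its end, in the units of the state.
- env.read_state(): the state, without advancing time (a new reading comes with each control period).
- env.camera(name): name is "side" or "top" or "wrist"; returns a dict with "img" (480x640x3 uint8, red, green, blue), "fx", "fy", "cx", "cy" (pixels), "distortion" ([k1, k2, p1, p2, k3] as OpenCV has them; the pictures are not rectified), "eye" and "attitude" of the camera in the world; the wrist camera has in their place "mount" (4x4, takes a point from camera to tool coordinates, whose origin is the TCP and whose axes are the flange's). Camera axes: x right, y down, z forward; pixel columns grow to the right and rows downward; lengths in mm; the calibration is good to about 2 mm. A picture is of the moment at which its call begins: read the wrist's pose just before it. There is no depth.
- env.hand_in(): hands the job in; it is judged then, once.
The state is a dict: "time_s": time; "qpos": joint angles; "joint_velocities": joint speeds; "joint_efforts": joint torques, N m; "ee_pos": TCP position; "orientation": TCP orientation; "contact_force": force on the tool from outside, world axes, zero at the start; "ft_torque": the same for the moment, N m; "width": finger opening in mm; "grasp_force": force on a finger pad.
Only numpy, scipy, OpenCV 4.12 (cv2) and the standard library are available. Lean on these libraries where they do the work, as an engineer would, in place of code of your own. Each camera call takes 0.05 s, during which the arm holds its last target. There are 200 camera calls.

TASK

Slide the lid of the wooden case fully open, take out the pointed mirror piece by its side edges, and show it to the inspection camera: point upwards, the middle of its mirrored face 100 mm straight in front of the lens on its line of sight, and the face square to the lens (the camera looks slightly down, so lean the piece back to match). Finish still holding it there, quite still, for the picture. Do not touch the camera or its stand, leave the other two pieces standing in their slots with the lid open, and do not disturb the tools on the bench.

Things in the scene. Friction and masses are not known exactly. Their poses are not given: they have to be found in the camera images.
- case_mid (a point): underside centre of the fixed wooden slide-lid case: outside 146 x 196 mm, walls 8 mm thick, 83 mm high, inside 130 x 180 mm. Axes: y along the case, to the end where the lid slides out; x across; z up. The three pieces stand in three slots of its floor, at y = -54, -16 and +22 mm (x = 0), mirrored faces towards -y; a partition at y = +48 mm
- lid (a joint): how far the flat plywood lid is slid open along the case's +y: 0 m shut, 0.14 m fully open (at its stop; its rear edge is then at the case's y = +50 mm and all three slots are clear). It runs in grooves, 77 to 81 mm above the table, rubs with about 1.5 N and stays where it is left
- lid_grip (a point): centre of the wooden pull bar on the lid: 12 mm thick along the sliding direction (y), 60 mm long across it (x), 22 mm tall; axes as the case's; the lid's top is 11 mm below this point
- pointed: the wanted piece: 6 mm mirror glass shaped like a house front, 40 mm wide, straight sides 46 mm tall, then a pointed gable up to 66 mm; about 34 g. Origin: middle of its straight foot, 8 mm above the table in a slot 16 mm deep. The slot's bars are only 36 mm wide, so its side edges are free down to the foot, 45 mm from the case's walls. Axes as point pointed_mid
- pointed_mid (a point): centre, half-way up, of the pointed piece. Axes: x straight out of the mirrored face, y across its width, z up from the foot to the point. The foot is 33 mm below this point; the straight side edges, by which it is held, run from 33 mm below to 13 mm above it
- oblong_mid (a point): centre of another piece in the case, a flat-topped oblong, 40 mm wide, 62 mm tall, 6 mm thick; axes as the pointed one
- square_mid (a point): centre of another piece in the case, a flat-topped square, 40 x 40 x 6 mm; axes as the pointed one
- lens (a point): centre of the inspection camera's front glass. Axes: x straight out along its line of sight, which looks 0.35 rad (20 degrees) downwards; y level, to the camera's left; z square to both, upwards. Round the lens, 6 mm behind the front glass, sits a ring lamp 66 mm across. The lens's height varies, 0.20 to 0.26 m
- stand: the camera's fixed stand with all it carries: base plate 190 x 120 x 12 mm, steel column 16 mm across and 360 mm high, clamp and camera. Origin at the column's foot, x the level direction in which the camera looks, z up; the base plate runs from x = -50 to +140 mm, the lens is at x = +125 mm
- cutter_mid (a point): bystander: oil glass cutter with an amber handle and brass head, 145 x 15 mm, lying; this point is its middle
- marker_mid (a point): bystander: white marker pen with a black cap, 132 x 14 mm, lying; this point is its middle
- strips_mid (a point): bystander: stack of mirror strips, 150 x 34 x 20 mm high; this point is its middle
- pliers_mid (a point): bystander: running pliers with wide steel jaws, 185 x 55 x 18 mm, lying; this point is its middle
- oil_mid (a point): bystander: small white oil bottle, 40 mm across, 95 mm tall, standing; this point is its middle
- hone_mid (a point): bystander: grey hone stone, 100 x 40 x 22 mm; this point is its middle
- setsquare_mid (a point): bystander: steel square with a wooden stock, 210 x 135 mm, 14 mm high at the stock; this point is its middle

How it is judged:
By the outcome, as a careful person would: the job done as asked, in the order asked, and still so for the second after the job is handed in, while the arm keeps its last pose, push and grip.
It also fails if it takes over 51 s, if anything falls off the work surface, if the arm or the gripper's body presses on something with over 40 N, if the wrist force passes 120 N, or if a joint passes its speed limit or range.

## Working session

There is one attempt and no reset: what is moved stays moved. The work goes in short steps, Python scripts to look and compute and a tool call to move; the robot and the scene stay as the last step left them, time stands still between calls to the robot, and variables do not carry over. Pictures are saved under pics/ and viewed, at most 10 in all, crops included, and the job is handed in when it is done.

Besides the shell and the picture viewer there is one more tool, called after "Call:" by a JSON object that holds its "name" and its "arguments", one argument or row to a line. arm_command: Moves the arm, as the interface text tells. Its arguments: {"type":"object","properties":{"motion":{"type":"array"},"fingers":{"type":"number"},"newtons":{"type":"number"}},"required":["motion"]}

```bash
mkdir -p pics; ls; python3 - <<'E'
from rig import env
import cv2
s=env.read_state();print(s)
for n in("top","side"):
    c=env.camera(n);cv2.imwrite(f"pics/{n}0.png",c["img"][:,:,::-1]);print(n,{k:v for k,v in c.items() if k!="img"})
c=env.camera("wrist");print({k:v for k,v in c.items() if k!="img"})
E
```

```text
pics
{'time_s': 0.0, 'qpos': array([ 1.18000518e+00,  1.26384335e-01, -4.06077348e-02,  1.40538651e+00,
        1.41205480e-05,  1.57079716e+00]), 'joint_velocities': array([ 0.00141306,  0.0010488 , -0.00071162, -0.00180247,  0.00038487,
       -0.00071612]), 'joint_efforts': array([-4.31067911e-04, -4.35915971e+01,  3.52920270e+01,  1.72876683e-02,
       -1.61711046e-04, -2.33960213e-05]), 'ee_pos': array([199.81315475, 485.01862532, 209.42633855]), 'orientation': array([-1.60526425e-04,  1.94154947e-01,  9.80970555e-01, -7.74701304e-04]), 'contact_force': array([ 0.42446516,  0.54718322, -0.1051921 ]), 'ft_torque': array([-0.00943964,  0.02650612,  0.02661379]), 'grasp_force': 0.0, 'width': 85.18357171861464}
top {'fx': 538.4280167070664, 'fy': 538.4280167070664, 'cx': 306.8394269058996, 'cy': 239.4212469277175, 'distortion': array([0.05662972, 0.        , 0.        , 0.        , 0.        ]), 'eye': array([ 452.46274035,   20.44343229, 1251.47717716]), 'attitude': array([ 0.03481664, -0.70507173,  0.7072983 , -0.03729305])}
side {'fx': 492.6328102656553, 'fy': 492.6328102656553, 'cx': 315.90426372620186, 'cy': 237.68621580410627, 'distortion': array([-0.09440893,  0.        ,  0.        ,  0.        ,  0.        ]), 'eye': array([286.12389966, 566.35083104, 872.69885312]), 'attitude': array([ 0.08156479, -0.2188248 ,  0.91511287, -0.32868121])}
{'fx': 389.5957756581734, 'fy': 389.5957756581734, 'cx': 313.9779744812718, 'cy': 230.8666910593446, 'distortion': array([-0.06093953,  0.        ,  0.        ,  0.        ,  0.        ]), 'mount': array([[ 2.21437036e-05, -9.56991108e-01, -2.90117250e-01,
         7.42502761e+01],
       [ 9.99999971e-01, -4.78459910e-05,  2.34153229e-04,
         2.08025674e-01],
       [-2.37963505e-04, -2.90117247e-01,  9.56991080e-01,
        -1.64474410e+02],
       [ 0.00000000e+00,  0.00000000e+00,  0.00000000e+00,
         1.00000000e+00]])}
```

View pics/top0.png

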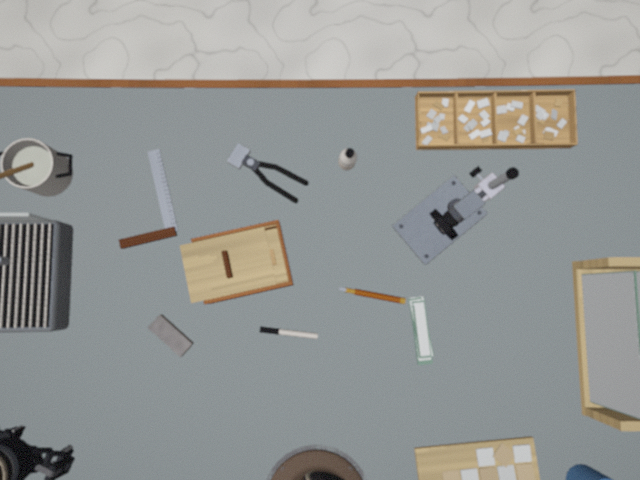

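View pics/side0.png

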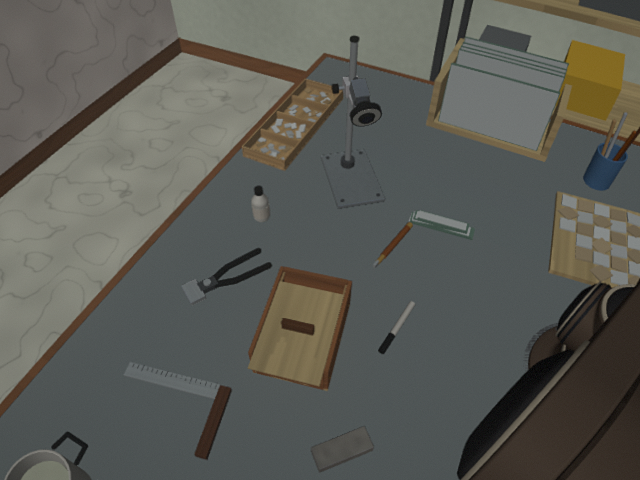

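The top view shows the case at about (240,262) with its lid end to the left, and the stand at about (445,220) with the lens looking to the lower left. Next I'll enlarge crops of both.

```bash
cat > h.py <<'E'
import numpy as np,cv2
from scipy.spatial.transform import Rotation as R
from scipy.optimize import least_squares
def rot(q): return R.from_quat([q[1],q[2],q[3],q[0]]).as_matrix()
def cam(c,s=None):
    K=np.array([[c["fx"],0,c["cx"]],[0,c["fy"],c["cy"]],[0,0,1]])
    if "mount" in c:
        T=rot(s["orientation"]); M=c["mount"]
        return dict(K=K,d=c["distortion"],R=T@M[:3,:3],e=T@M[:3,3]+s["ee_pos"])
    return dict(K=K,d=c["distortion"],R=rot(c["attitude"]),e=np.array(c["eye"]))
def proj(C,P):
    rv=cv2.Rodrigues(C["R"].T)[0]; return cv2.projectPoints(np.float64(P).reshape(-1,1,3),rv,-C["R"].T@C["e"],C["K"],C["d"])[0][:,0]
def ray(C,p):
    u=cv2.undistortPoints(np.float64([[p]]),C["K"],C["d"])[0,0]; v=C["R"]@np.array([u[0],u[1],1]); return v/np.linalg.norm(v)
def atz(C,p,z):
    v=ray(C,p); return C["e"]+v*(z-C["e"][2])/v[2]
def tri(obs):
    A=0;b=0;rs=[]
    for C,p in obs:
        v=ray(C,p);M=np.eye(3)-np.outer(v,v);A=A+M;b=b+M@C["e"]
    X=np.linalg.solve(A,b); return X,[float(np.linalg.norm(np.cross(X-C["e"],ray(C,p)))) for C,p in obs]
E
python3 - <<'E'
import cv2,numpy as np,pickle
t=cv2.imread("pics/top0.png");s=cv2.imread("pics/side0.png")
def cr(i,x,y,w,h): return cv2.resize(i[y:y+h,x:x+w],(400,300),interpolation=cv2.INTER_CUBIC)
o=np.vstack([np.hstack([cr(t,175,212,128,96),cr(t,385,160,140,105)]),np.hstack([cr(s,220,265,160,120+0),cr(s,310,65,120,90)])])
cv2.imwrite("pics/m1.png",o)
E
```

```text
(no output)
```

View pics/m1.png

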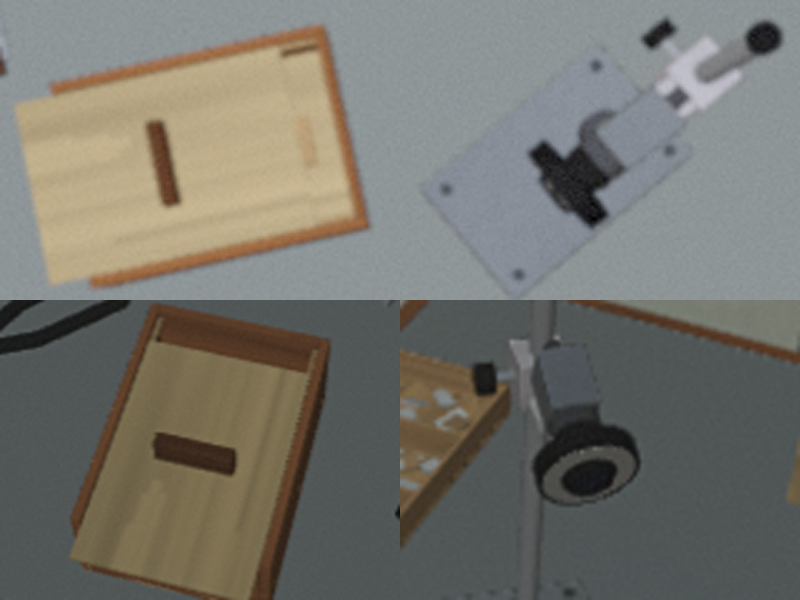

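Panel 1 (scale 3.125) shows the rim's rear corners at full-frame (278,220.6) and (292.8,285), the front ones at (191.6,239.2) and (204.4,303.8), and the bar from (224.6,251) to (230,277.6). The lid is already about 30 mm open. The base plate corners are at (392.7,225.5), (456.1,175.8), (487.2,213.2) and (426.3,264), and in the side view the lens is at (367,118).

```bash
python3 - <<'E'
from rig import env
from h import *
import pickle
T=cam(env.camera("top"));S=cam(env.camera("side"));pickle.dump((T,S),open("ts.pkl","wb"))
np.set_printoptions(precision=1,suppress=True)
c=np.array([[-73,-98,83],[73,-98,83],[73,98,83],[-73,98,83]],float)
# top picture: right = -y world; case +y to left => x across: +x is up in picture
def pl(p,L): 
    a=p[2];r=np.array([[np.cos(a),-np.sin(a),0],[np.sin(a),np.cos(a),0],[0,0,1]]);return L@r.T+[p[0],p[1],0]
for z in (83,): print([atz(T,q,z) for q in [(278,220.6),(292.8,285),(191.6,239.2),(204.4,303.8)]])
ob=np.array([[292.8,285],[278,220.6],[191.6,239.2],[204.4,303.8]])
obS=np.array([[351.2,281],[280.8,267]])
f=lambda p:np.r_[(proj(T,pl(p,c))-ob).ravel()]
r=least_squares(f,[430,200,0.2]);print("case",r.x,r.fun)
fb=lambda p:np.r_[(proj(T,pl(p,c))-ob).ravel(),(proj(S,pl(p,c[:2]))-obS).ravel()]
rb=least_squares(fb,r.x);print("case both",rb.x,rb.fun)
case=rb.x
b=[atz(T,q,103) for q in [(224.6,251),(230,277.6)]];print("bar",b,np.linalg.norm(b[0]-b[1]))
m=(b[0]+b[1])/2;a=case[2];d=m[:2]-case[:2];print("bar in case",d@[np.cos(a),np.sin(a)],d@[-np.sin(a),np.cos(a)])
L=np.array([[140,-60,12],[140,60,12],[-50,60,12],[-50,-60,12]],float)
op=np.array([[392.7,225.5],[426.3,264],[487.2,213.2],[456.1,175.8]])
best=min((least_squares(lambda p:np.r_[(proj(T,pl(p,L))-o).ravel(),proj(T,pl(p,np.array([[0,0,360.]])))[0]-[512.8,173]],[480,-250,g]) for o in (op,op[[1,0,3,2]]) for g in (-4,-3,-2,-1,0,1,2,3)),key=lambda r:r.cost)
print("stand",best.x,best.fun);st=best.x
# lens: along axis + height
for h in (200,220,240,260): print(h,proj(S,pl(st,np.array([[125,0,h]])))[0],proj(T,pl(st,np.array([[125,0,h]])))[0])
print("tri",tri([(S,(367,118.1)),(T,(582,0))]) if 0 else "")
E
```

```text
[array([613.7,  79.1,  83. ]), array([473.1,  46.8,  83. ]), array([573.3, 266.7,  83. ]), array([433.7, 236.6,  83. ])]
case [523.5 157.3   0.2] [ 0.3  0.2  1.  -0.8 -0.8 -0.4 -0.5  1. ]
case both [524.  159.5   0.2] [-0.5 -0.4 -0.3 -1.3 -2.  -0.3 -1.3  1.1  1.9 -1.5  0.4 -2.3]
bar [array([545.7, 191.9, 103. ]), array([489. , 179.8, 103. ])] 58.01477138680222
bar in case -0.7552524279362451 27.12370788381625
stand [ 653.6 -328.6   -4. ] [-0.6 -0.5 -0.5  1.2  1.6  0.4 -1.3 -1.7  0.6  0.5]
200 [366.3 135.2] [433.2 231.4]
220 [366.9 127.8] [435.6 230.2]
240 [367.6 120.1] [438.2 228.9]
260 [368.3 112.2] [440.9 227.6]
tri
```

The case is at about (524,159) with yaw about 0.21. The stand is at about (654,-329) with yaw -4.0, so the lens height is about 245 mm. I'll write a planning helper, then go above the lid behind its bar.

```bash
cat >> h.py <<'E'
def plan(s,pos,yaw,n=8):
    """rows from state s to TCP pos with tool-y at world angle yaw (tool down)"""
    M=rot(s["orientation"]);y0=np.arctan2(M[1,1],M[0,1]);d=-(yaw-y0+np.pi)%(2*np.pi)-np.pi if 0 else -((yaw-y0+np.pi)%(2*np.pi)-np.pi)
    D=(np.array(pos)-s["ee_pos"])/n; out=[];th=0
    for i in range(n):
        Ri=M@R.from_euler("z",th).as_matrix(); out.append(np.r_[Ri.T@D,np.degrees(d)/n].round(1).tolist()); th+=d/n
    print("turn",round(np.degrees(d),1)); 
    for k in range(0,n,8): print(out[k:k+8])
def cw(x,y,z,C=(523.8,158.5,0.21)):
    a=C[2];return np.array([C[0]+x*np.cos(a)-y*np.sin(a),C[1]+x*np.sin(a)+y*np.cos(a),z])
E
python3 - <<'E'
from rig import env
from h import *
plan(env.read_state(),cw(0,-6,150),0.21,16)
E
```

```text
turn 55.6
[[-26.7, -11.5, 3.7, 3.5], [-27.4, -9.8, 3.7, 3.5], [-27.9, -8.2, 3.7, 3.5], [-28.3, -6.5, 3.7, 3.5], [-28.7, -4.7, 3.7, 3.5], [-28.9, -3.0, 3.7, 3.5], [-29.0, -1.2, 3.7, 3.5], [-29.1, 0.5, 3.7, 3.5]]
[[-29.0, 2.3, 3.7, 3.5], [-28.8, 4.1, 3.7, 3.5], [-28.5, 5.8, 3.7, 3.5], [-28.1, 7.5, 3.7, 3.5], [-27.6, 9.2, 3.7, 3.5], [-27.0, 10.8, 3.7, 3.5], [-26.3, 12.5, 3.7, 3.5], [-25.5, 14.0, 3.7, 3.5]]
```

Call:
{"name": "arm_command", "arguments": {
  "motion": [
    [-26.7,-11.5,3.7,3.5],
    [-27.4,-9.8,3.7,3.5],
    [-27.9,-8.2,3.7,3.5],
    [-28.3,-6.5,3.7,3.5],
    [-28.7,-4.7,3.7,3.5],
    [-28.9,-3.0,3.7,3.5],
    [-29.0,-1.2,3.7,3.5],
    [-29.1,0.5,3.7,3.5]
  ],
  "fingers": 0,
  "newtons": 20
}}

```text
time_s: 1.25
ee_pos: [362.8, 318.1, 180.4]
orientation: [-0.0, 0.427, 0.904, -0.0]
contact_force: [-0.3, 0.5, 0.6]
width: 0.0
grasp_force: 0.0
```

Call:
{"name": "arm_command", "arguments": {
  "motion": [
    [-29.0,2.3,3.7,3.5],
    [-28.8,4.1,3.7,3.5],
    [-28.5,5.8,3.7,3.5],
    [-28.1,7.5,3.7,3.5],
    [-27.6,9.2,3.7,3.5],
    [-27.0,10.8,3.7,3.5],
    [-26.3,12.5,3.7,3.5],
    [-25.5,14.0,3.7,3.5]
  ]
}}

```text
time_s: 2.25
ee_pos: [524.6, 150.8, 150.7]
orientation: [-0.0, 0.633, 0.774, -0.0]
contact_force: [0.4, 0.5, 0.6]
width: -0.1
grasp_force: 0.0
```

```bash
python3 - <<'E'
from rig import env
from h import *
s=env.read_state();c=env.camera("wrist");W=cam(c,s);cv2.imwrite("pics/w1.png",c["img"][:,:,::-1])
np.set_printoptions(precision=1,suppress=True)
print(s["time_s"],s["ee_pos"],s["orientation"],s["width"],s["qpos"])
print(proj(W,[cw(-30,27,103),cw(30,27,103),cw(0,27,103),cw(73,98,83),cw(-73,98,83)]))
plan(s,cw(0,-6,86),0.21,8)
E
```

```text
2.25 [524.6 150.8 150.7] [-0.   0.6  0.8 -0. ] -0.09115841837156974 [ 0.3  0.2 -0.1  1.3  0.   1.7]
[[260.8 188.5]
 [369.5 187.4]
 [315.1 187.9]
 [444.8  55. ]
 [183.2  57.6]]
turn -0.5
[[0.2, 0.1, 8.1, -0.1], [0.2, 0.1, 8.1, -0.1], [0.2, 0.1, 8.1, -0.1], [0.2, 0.1, 8.1, -0.1], [0.2, 0.1, 8.1, -0.1], [0.2, 0.1, 8.1, -0.1], [0.2, 0.1, 8.1, -0.1], [0.2, 0.1, 8.1, -0.1]]
```

View pics/w1.png

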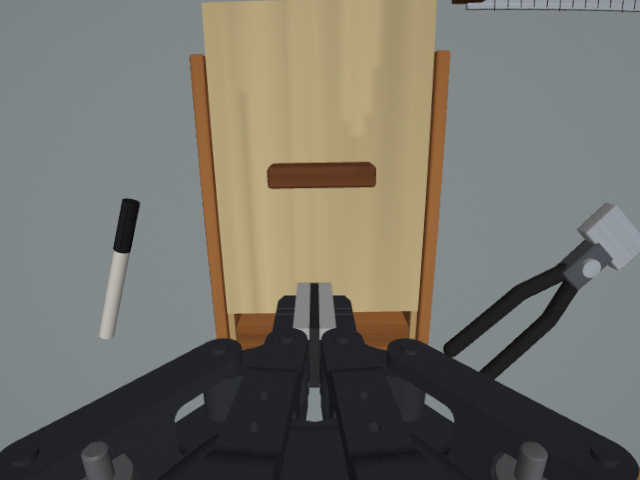

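The wrist view shows the bar at (267–376, 162–187), so its middle is at about case y=32, and the rim's front corners at (190,58) and (449,52). The case is about 3 mm further along its +x than estimated. I'll go down behind the bar.

Call:
{"name": "arm_command", "arguments": {
  "motion": [
    [0.2,0.4,7.8,-0.1],
    [0.2,0.4,7.8,-0.1],
    [0.2,0.4,7.8,-0.1],
    [0.2,0.4,7.8,-0.1],
    [0.2,0.4,7.8,0],
    [0.2,0.4,7.8,0],
    [0.2,0.4,7.8,0],
    [5,0,7.8,0]
  ]
}}

```text
time_s: 3.3
ee_pos: [525.5, 158.3, 88.1]
orientation: [0.0, 0.629, 0.777, 0.0]
contact_force: [-0.0, -0.4, -0.2]
width: -0.1
grasp_force: 0.0
```

Call:
{"name": "arm_command", "arguments": {
  "motion": [
    [12,0,0,0],
    [12,0,0,0],
    [12,0,0,0],
    [12,0,0,0],
    [12,0,0,0],
    [12,0,0,0],
    [12,0,0,0],
    [12,0,0,0]
  ]
}}

```text
time_s: 4.3
ee_pos: [505.3, 253.0, 88.6]
orientation: [-0.0, 0.629, 0.777, -0.0]
contact_force: [-0.1, -0.0, 0.1]
width: -0.1
grasp_force: 0.0
```

Call:
{"name": "arm_command", "arguments": {
  "motion": [
    [4,0,0,0],
    [4,0,0,0],
    [4,0,0,0],
    [4,0,0,0],
    [4,0,0,0],
    [3,0,0,0],
    [3,0,0,0],
    [3,0,0,0]
  ]
}}

```text
time_s: 5.3
ee_pos: [499.4, 280.8, 88.6]
orientation: [0.0, 0.629, 0.777, -0.0]
contact_force: [-1.0, 0.3, -0.6]
width: 0.2
grasp_force: 0.0
```

```bash
python3 - <<'E'
from rig import env
from h import *
s=env.read_state();c=env.camera("wrist");t=env.camera("top")
cv2.imwrite("pics/w2.png",np.hstack([cv2.resize(c["img"],(400,300)),cv2.resize(t["img"][205:305,150:290],(400,300))])[:,:,::-1])
print(s["ee_pos"],s["contact_force"])
E
```

```text
[499.42041493 280.79878721  88.57586906] [-1.03135487  0.29036816 -0.63773678]
```

View pics/w2.png

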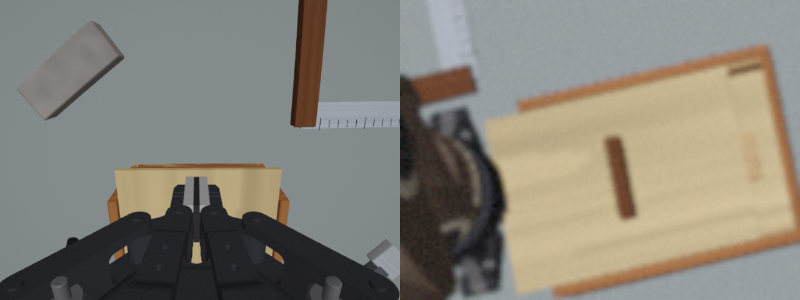

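```bash
python3 - <<'E'
from rig import env
from h import *
import pickle
T,S=pickle.load(open("ts.pkl","rb"))
np.set_printoptions(precision=1,suppress=True)
s=env.read_state();c=env.camera("wrist");W=cam(c,s);print(proj(W,s["ee_pos"]),proj(T,s["ee_pos"]),proj(S,s["ee_pos"]),proj(T,s["ee_pos"]+[0,0,150]))
def inv(P): 
    a=.21;d=P[:2]-np.array([523.8,158.5]);return d@[np.cos(a),np.sin(a)],d@[-np.sin(a),np.cos(a)]
for q in((186,269),(448,269)): print(inv(atz(W,q,81)))
for q in((176,325),(460,310)): print(inv(atz(W,q,83)))
t=env.camera("top")["img"];sd=env.camera("side")["img"]
cv2.imwrite("pics/w3.png",np.hstack([cv2.resize(t[180:380,60:340],(400,300)),cv2.resize(sd[240:480,170:490],(400,300))])[:,:,::-1])
E
```

```text
[[314.3 281.8]] [[183.7 273.2]] [[282.8 373. ]] [[165.7 270. ]]
(np.float64(-59.76513823342185), np.float64(127.89609223208336))
(np.float64(65.83054725396913), np.float64(127.85466925123094))
(np.float64(-67.1952277941568), np.float64(98.58945412858174))
(np.float64(73.40497784512822), np.float64(106.88232973248105))
```

View pics/w3.png

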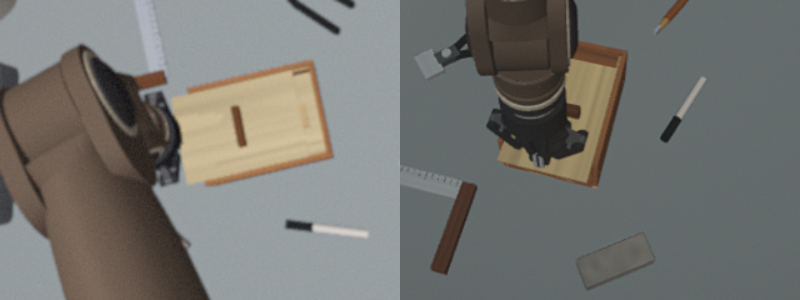

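```bash
python3 - <<'E'
from h import *
import pickle
T,S=pickle.load(open("ts.pkl","rb"))
np.set_printoptions(precision=1,suppress=True)
print("bar top",tri([(S,(298,321)),(T,(227.3,264.3))]))
print("lid corner",tri([(S,(248.8,367)),(T,(180.4,245.6))]))
print("rear corners",tri([(S,(351.2,281)),(T,(292.8,285))]),tri([(S,(280.8,267)),(T,(278,220.6))]))
print("tip",tri([(S,(282,368)),(T,(183.7,273.2))]))
E
```

```text
bar top (array([518.7, 186.5, 102.2]), [1.4682416202071078, 1.4682416202069102])
lid corner (array([560.8, 292.9,  74.5]), [0.6408517285779667, 0.6408517285779378])
rear corners (array([475.4,  47.7,  76.1]), [2.2153733749805538, 2.215373374980624]) (array([616.1,  80.1,  75.5]), [1.5026275350231584, 1.502627535023101])
tip (array([499.9, 278.4, 102.6]), [1.2582691103890915, 1.258269110388963])
```

Bar top triangulates to z = 102, as it should, yet the fingers passed it without contact at a TCP height of 88 mm, and the lid did not move. I'll probe the lid surface beyond the bar to check the true tip height.

Call:
{"name": "arm_command", "arguments": {
  "motion": [
    [-10,0,-3,0],
    [-10,0,0,0],
    [-10,0,0,0],
    [-10,0,0,0],
    [-10,0,0,0],
    [-5,0,3,0],
    [0,0,2,0],
    [0,0,2,0]
  ]
}}

```text
time_s: 6.55
ee_pos: [510.8, 227.0, 84.4]
orientation: [-0.0, 0.629, 0.777, -0.0]
contact_force: [0.5, 0.7, 0.0]
width: -0.2
grasp_force: 0.0
```

Call:
{"name": "arm_command", "arguments": {
  "motion": [
    [0,0,1,0],
    [0,0,1,0],
    [0,0,1,0],
    [0,0,0,0],
    [0,0,0,0],
    [0,0,0,0],
    [0,0,0,0],
    [0,0,0,0]
  ]
}}

```text
time_s: 7.55
ee_pos: [510.9, 226.8, 81.6]
orientation: [0.0, 0.629, 0.777, 0.0]
contact_force: [-0.4, 0.1, -0.3]
width: -0.2
grasp_force: 0.0
```

```bash
python3 - <<'E'
from rig import env
from h import *
s=env.read_state();c=env.camera("wrist");sd=env.camera("side")
print(s["ee_pos"],s["contact_force"])
cv2.imwrite("pics/w4.png",np.hstack([cv2.resize(c["img"],(400,300)),cv2.resize(sd["img"][280:400,220:380],(400,300),interpolation=cv2.INTER_CUBIC)])[:,:,::-1])
E
```

```text
[510.91569628 226.80374979  81.63369732] [-0.41746844  0.0702901  -0.33484529]
```

View pics/w4.png

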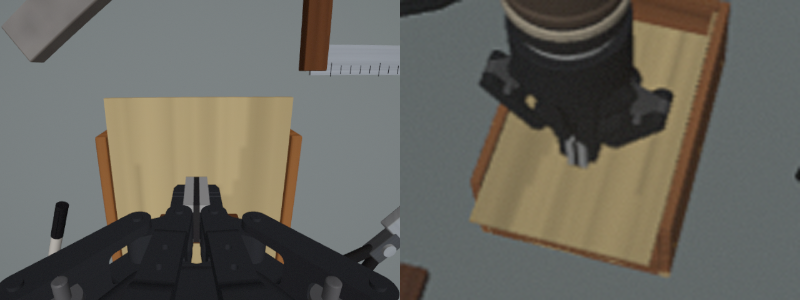

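```bash
python3 - <<'E'
from h import *
import pickle
T,S=pickle.load(open("ts.pkl","rb"))
for z in (70,82,90,100,110,120): print(z,proj(S,[510.9,226.8,z]))
E
```

```text
70 [[292.58962184 349.44193123]]
82 [[292.29789173 346.34142992]]
90 [[292.0999432  344.23601086]]
100 [[291.84851186 341.5598432 ]]
110 [[291.59253247 338.83308937]]
120 [[291.33188514 336.05435421]]
```

Call:
{"name": "arm_command", "arguments": {
  "motion": [
    [0,0,1,0],
    [0,0,1,0],
    [0,0,1,0],
    [0,0,0,0],
    [0,0,0,0],
    [0,0,0,0],
    [0,0,0,0],
    [0,0,0,0]
  ]
}}

```text
time_s: 8.65
ee_pos: [510.9, 226.9, 78.6]
orientation: [0.0, 0.629, 0.777, 0.0]
contact_force: [0.4, -0.3, 0.2]
width: 0.3
grasp_force: 0.0
```

Call:
{"name": "arm_command", "arguments": {
  "motion": [
    [0,0,1,0],
    [0,0,1,0],
    [0,0,1,0],
    [0,0,0,0],
    [0,0,0,0],
    [0,0,0,0],
    [0,0,0,0],
    [0,0,0,0]
  ]
}}

```text
time_s: 9.65
ee_pos: [510.9, 226.9, 75.6]
orientation: [0.0, 0.629, 0.777, 0.0]
contact_force: [-0.1, 0.3, 0.3]
width: 0.1
grasp_force: 0.0
```

The tips are still free at a reported 75.6. The wrist view hints that they sit behind the reported TCP, so I'll keep probing gently.

Call:
{"name": "arm_command", "arguments": {
  "motion": [
    [0,0,1,0],
    [0,0,1,0],
    [0,0,1,0],
    [0,0,1,0],
    [0,0,1,0],
    [0,0,0,0],
    [0,0,0,0],
    [0,0,0,0]
  ]
}}

```text
time_s: 10.65
ee_pos: [510.9, 226.8, 70.7]
orientation: [0.0, 0.629, 0.777, 0.0]
contact_force: [0.2, -0.5, 0.2]
width: -0.1
grasp_force: 0.0
```

```bash
python3 - <<'E'
from rig import env
from h import *
s=env.read_state();c=env.camera("wrist");sd=env.camera("side");t=env.camera("top")
print(s["ee_pos"],s["contact_force"])
z=lambda i,x,y,w,h:cv2.resize(i[y:y+h,x:x+w],(400,300),interpolation=cv2.INTER_CUBIC)
cv2.imwrite("pics/w5.png",np.vstack([np.hstack([z(c["img"],230,230,160,120),z(sd["img"],250,310,80,60)]),np.hstack([z(t["img"],150,200,160,120),z(c["img"],100,200,400,280)])])[:,:,::-1])
E
```

```text
[510.94275359 226.84793594  70.65971066] [ 0.19251544 -0.51358114  0.16543819]
```

View pics/w5.png

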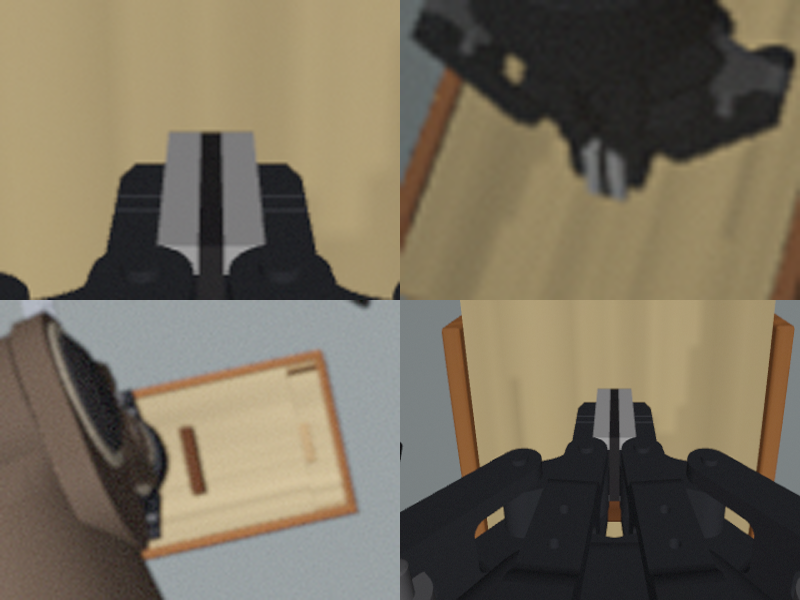

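```bash
python3 - <<'E'
from rig import env
from h import *
s=env.read_state();W=cam(env.camera("wrist"),s);M=rot(s["orientation"])
for x in (0,11):
  for z in (0,-5,-10,-15,-20,-25,-30,-40,-50): print(x,z,proj(W,s["ee_pos"]+M@[x,0,z]).round(1), (proj(W,s["ee_pos"]+M@[x,9,z])-proj(W,s["ee_pos"]+M@[x,-9,z]))[0,0].round(1))
E
```

```text
0 0 [[314.3 281.8]] 39.1
0 -5 [[314.3 286.4]] 40.2
0 -10 [[314.3 291.3]] 41.3
0 -15 [[314.3 296.4]] 42.5
0 -20 [[314.3 301.9]] 43.8
0 -25 [[314.3 307.7]] 45.1
0 -30 [[314.3 313.9]] 46.5
0 -40 [[314.4 327.4]] 49.7
0 -50 [[314.4 342.9]] 53.2
11 0 [[314.3 259.4]] 39.9
11 -5 [[314.3 263.5]] 41.0
11 -10 [[314.3 267.8]] 42.2
11 -15 [[314.3 272.4]] 43.4
11 -20 [[314.3 277.3]] 44.7
11 -25 [[314.3 282.4]] 46.1
11 -30 [[314.4 287.9]] 47.6
11 -40 [[314.4 300.1]] 50.9
11 -50 [[314.4 314. ]] 54.7
```

Both views agree if the real tips are about 20–25 mm behind the reported TCP, which also explains why the bar was missed. I'll go on down to contact.

Call:
{"name": "arm_command", "arguments": {
  "motion": [
    [0,0,1.5,0],
    [0,0,1.5,0],
    [0,0,1.5,0],
    [0,0,1.5,0],
    [0,0,1,0],
    [0,0,0,0],
    [0,0,0,0],
    [0,0,0,0]
  ]
}}

```text
time_s: 11.85
ee_pos: [511.0, 226.8, 63.7]
orientation: [0.0, 0.629, 0.777, 0.0]
contact_force: [-0.5, 1.2, -0.3]
width: -0.1
grasp_force: 0.0
```

Call:
{"name": "arm_command", "arguments": {
  "motion": [
    [0,0,1,0],
    [0,0,1,0],
    [0,0,1,0],
    [0,0,0,0],
    [0,0,0,0],
    [0,0,0,0],
    [0,0,0,0],
    [0,0,0,0]
  ]
}}

```text
time_s: 12.85
ee_pos: [510.9, 226.8, 60.6]
orientation: [0.0, 0.629, 0.777, 0.0]
contact_force: [-0.1, -0.8, -0.1]
width: 0.1
grasp_force: 0.0
```

Call:
{"name": "arm_command", "arguments": {
  "motion": [
    [0,0,1,0],
    [0,0,1,0],
    [0,0,1,0],
    [0,0,0.5,0],
    [0,0,0.5,0],
    [0,0,0,0],
    [0,0,0,0],
    [0,0,0,0]
  ]
}}

```text
time_s: 13.85
ee_pos: [511.2, 227.0, 59.8]
orientation: [0.001, 0.629, 0.777, 0.001]
contact_force: [-6.9, -2.4, 21.0]
width: -0.2
grasp_force: 10.4
```

Contact is at a reported 60, so the tips are 20.5 mm behind the reported TCP. Now I'll go back over the bar, down behind it, and push.

Call:
{"name": "arm_command", "arguments": {
  "motion": [
    [0,0,-18,0],
    [0,0,-18,0],
    [-22,0,0,0],
    [-24,0,0,0],
    [-22,0,0,0],
    [0,0,14,0],
    [0,0,14,0],
    [0,0,0,0]
  ]
}}

```text
time_s: 14.85
ee_pos: [523.6, 160.6, 62.5]
orientation: [-0.001, 0.629, 0.777, -0.001]
contact_force: [0.1, 1.0, 0.4]
width: 0.0
grasp_force: 0.0
```

Call:
{"name": "arm_command", "arguments": {
  "motion": [
    [8,0,0,0],
    [12,0,0,0],
    [15,0,0,0],
    [15,0,0,0],
    [15,0,0,0],
    [15,0,0,0],
    [15,0,0,0],
    [12,0,0,0]
  ]
}}

```text
time_s: 15.85
ee_pos: [502.5, 266.0, 64.6]
orientation: [-0.0, 0.629, 0.777, 0.0]
contact_force: [-0.5, -2.7, 0.3]
width: -0.1
grasp_force: 0.9
```

Call:
{"name": "arm_command", "arguments": {
  "motion": [
    [4,0,0,0],
    [3,0,0,0],
    [3,0,0,0],
    [2,0,0,0],
    [2,0,0,0],
    [2,0,0,0],
    [2,0,0,0],
    [1,0,0,0]
  ]
}}

```text
time_s: 16.85
ee_pos: [498.8, 283.7, 64.6]
orientation: [-0.0, 0.629, 0.777, -0.0]
contact_force: [-0.7, -1.0, 0.9]
width: -0.2
grasp_force: 0.8
```

Call:
{"name": "arm_command", "arguments": {
  "motion": [
    [2,0,0,0],
    [2,0,0,0],
    [2,0,0,0],
    [2,0,0,0],
    [1,0,0,0],
    [1,0,0,0],
    [1,0,0,0],
    [1,0,0,0]
  ]
}}

```text
time_s: 17.85
ee_pos: [498.4, 285.0, 64.7]
orientation: [0.009, 0.632, 0.775, -0.006]
contact_force: [6.3, -39.2, 9.7]
width: -0.2
grasp_force: 19.9
```

The stop is reached. I'll back off, rise, and move to look into the open case.

Call:
{"name": "arm_command", "arguments": {
  "motion": [
    [-6,0,-5,0],
    [-10,0,-30,0],
    [-25,0,-30,0],
    [-35,0,-20,0],
    [-35,0,0,0],
    [-35,0,0,0],
    [-35,0,0,0],
    [-18,0,0,0]
  ],
  "fingers": 0.75
}}

```text
time_s: 18.85
ee_pos: [538.3, 99.7, 149.8]
orientation: [0.0, 0.63, 0.777, 0.0]
contact_force: [0.2, 0.2, -0.0]
width: 64.1
grasp_force: 0.0
```

```bash
python3 - <<'E'
from rig import env
from h import *
import pickle
np.set_printoptions(precision=1,suppress=True)
s=env.read_state();c=env.camera("wrist");W=cam(c,s);pickle.dump((W,s),open("w6.pkl","wb"));cv2.imwrite("pics/w6.png",cv2.resize(c["img"],(800,600),interpolation=cv2.INTER_CUBIC)[:,:,::-1])
print(s["time_s"],s["ee_pos"],s["width"])
for y in(-54,-16,22): print(y,1.25*proj(W,[cw(-20,y,54),cw(20,y,54),cw(0,y,74)]))
E
```

```text
18.85 [538.3  99.7 149.8] 64.12751830585356
-54 [[352.8 269.5]
 [425.3 269.3]
 [388.8 279.2]]
-16 [[351.1 200.1]
 [426.5 200. ]
 [388.5 204.7]]
22 [[349.3 125.4]
 [427.7 125.2]
 [388.2 123.8]]
```

View pics/w6.png

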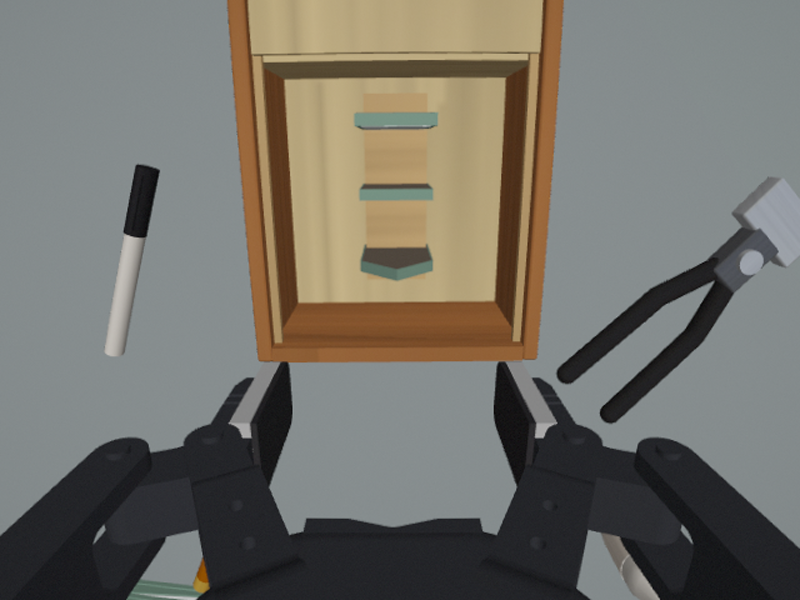

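The pointed piece stands in the rear slot (y = -54): its apex is at (397,277) in the doubled picture and its shoulders at (361,263) and (432,263). I'll compute the grasp position.

```bash
python3 - <<'E'
from h import *
import pickle
np.set_printoptions(precision=1,suppress=True)
W,s=pickle.load(open("w6.pkl","rb"))
g=lambda u,v,z:atz(W,(u/1.25,v/1.25),z)
print("sh",g(361,265,54),g(432,265,54),"apex",g(397,276,74))
P=np.array([[258,360],[537,359],[229,0],[563,0]])
rc=[g(258,360,83),g(537,359,83)];d=rc[1]-rc[0];print("rear",rc,np.linalg.norm(d),np.arctan2(d[1],d[0]))
a=.21;m=(rc[0]+rc[1])/2;c=m[:2]+98*np.array([-np.sin(a),np.cos(a)]);print("case",c,"piece",cw(0,-54,74,(c[0],c[1],a)))
print("squares",g(396,191,70)-g(396,191,70)*0, g(396,120,70))
p=(g(361,265,54)+g(432,265,54))/2
plan(s,[p[0],p[1],60],.2135 and np.arctan2(d[1],d[0]),8)
E
```

```text
sh [519.4 105.   54. ] [557.7 113.   54. ] apex [538.8 108.2  74. ]
rear [array([476.7,  51.2,  83. ]), array([619.2,  81.8,  83. ])] 145.77161798758306 0.2115149118250358
case [527.5 162.4] piece [538.8 109.5  74. ]
squares [529.4 149.7  70. ] [522.4 182.6  70. ]
turn -0.2
[[1.1, 0.3, 11.2, -0.0], [1.1, 0.3, 11.2, -0.0], [1.1, 0.3, 11.2, -0.0], [1.1, 0.3, 11.2, -0.0], [1.1, 0.3, 11.2, -0.0], [1.1, 0.3, 11.2, -0.0], [1.1, 0.3, 11.2, -0.0], [1.1, 0.3, 11.2, -0.0]]
```

Call:
{"name": "arm_command", "arguments": {
  "motion": [
    [4,1.2,10,0],
    [4.5,1.2,10,0],
    [0,0,18,0],
    [0,0,18,0],
    [0,0,18,0],
    [0,0,18,0],
    [0,0,15,0],
    [0,0,13,0]
  ],
  "fingers": 0.7
}}

```text
time_s: 19.9
ee_pos: [537.9, 110.2, 28.4]
orientation: [-0.0, 0.629, 0.778, -0.0]
contact_force: [-1.1, 1.1, 0.7]
width: 59.8
grasp_force: 0.0
```

Call:
{"name": "arm_command", "arguments": {
  "motion": [
    [0,0,10,0],
    [0,0,8,0],
    [0,0,6,0],
    [0,0,4,0],
    [0,0,2,0],
    [0,0,1,0],
    [0,0,0,0],
    [0,0,0,0]
  ]
}}

```text
time_s: 20.9
ee_pos: [538.5, 109.5, -1.2]
orientation: [0.0, 0.629, 0.777, 0.0]
contact_force: [0.6, -0.2, 0.5]
width: 59.8
grasp_force: 0.0
```

Call:
{"name": "arm_command", "arguments": {
  "motion": [
    [0,0,0,0],
    [0,0,0,0],
    [0,0,0,0],
    [0,0,0,0],
    [0,0,-3,0],
    [0,0,-3,0],
    [0,0,-3,0],
    [0,0,-3,0]
  ],
  "fingers": 0.2,
  "newtons": 20
}}

```text
time_s: 21.9
ee_pos: [538.3, 109.5, 10.8]
orientation: [0.0, 0.629, 0.777, 0.0]
contact_force: [-0.2, -0.4, 0.4]
width: 39.7
grasp_force: 21.1
```

```bash
cat > fin.py <<'E'
from h import *
E
python3 - <<'E'
from rig import env
from h import *
import pickle
np.set_printoptions(precision=2,suppress=True)
s=env.read_state();print(s["ee_pos"],s["width"],s["grasp_force"],s["contact_force"],s["qpos"])
T,S=pickle.load(open("ts.pkl","rb"))
st=np.array([653.6,-328.6,-4.0])
# stand refit with more decimals + lens height from side
from math import cos,sin
L=np.array([[140,-60,12],[140,60,12],[-50,60,12],[-50,-60,12]],float)
op=np.array([[392.7,225.5],[426.3,264],[487.2,213.2],[456.1,175.8]])
def pl(p,L):
    a=p[2];r=np.array([[cos(a),-sin(a),0],[sin(a),cos(a),0],[0,0,1]]);return L@r.T+[p[0],p[1],0]
for o in(op,op[[1,0,3,2]]):
  f=lambda p:np.r_[(proj(T,pl(p,L))-o).ravel(),proj(T,pl(p,np.array([[0,0,360.]])))[0]-[512.8,173],proj(S,pl(p,np.array([[125,0,p[3]]])))[0]-[367,118.1]]
  r=least_squares(f,[653,-328,-4,240]);print(r.cost,r.x,r.fun)
E
```

```text
[538.33 109.47  10.8 ] 39.70757758181559 21.09543496510014 [-0.22 -0.35  0.4 ] [ 0.2   0.25 -0.34  0.98 -0.    1.56]
5.353950234879345 [ 653.73 -328.57   -4.04  244.99] [-0.64 -0.77 -0.7   1.04  1.56  0.38 -1.22 -1.82  0.54  0.38  0.56  0.05]
5217.763264153162 [ 653.49 -328.77   -4.06  245.54] [-34.53 -40.47  31.77  38.99  32.63  38.56 -31.53 -39.1    0.67   0.52
  -0.48  -0.04]
```

The piece is gripped (width 39.7 mm) and raised 12 mm, with 4 mm of foot still in the slot. The moves can't tilt the tool, so I'll lean the piece by pivoting it in the light grip, with the slot holding its foot.

Call:
{"name": "arm_command", "arguments": {
  "motion": [
    [1.4,0,0.1,0],
    [1.4,0,0.1,0],
    [1.4,0,0.1,0],
    [1.4,0,0.1,0],
    [1.4,0,0.1,0],
    [1.4,0,0.1,0],
    [1.3,0,0.1,0],
    [1.3,0,0,0]
  ]
}}

```text
time_s: 22.9
ee_pos: [536.8, 118.1, 10.2]
orientation: [0.002, 0.63, 0.777, -0.001]
contact_force: [0.8, -8.5, 1.1]
width: 39.2
grasp_force: 21.6
```

Call:
{"name": "arm_command", "arguments": {
  "motion": [
    [0,0,0,0],
    [0,0,-2,0],
    [0,0,-4,0],
    [0,0,-10,0],
    [0,0,-20,0],
    [0,0,-30,0],
    [0,0,-30,0],
    [0,0,-20,0]
  ],
  "newtons": 60
}}

```text
time_s: 23.9
ee_pos: [536.5, 120.8, 128.2]
orientation: [0.0, 0.629, 0.777, 0.001]
contact_force: [0.5, -0.6, 0.4]
width: 38.9
grasp_force: 60.7
```

```bash
python3 - <<'E'
from rig import env
from h import *
import pickle
np.set_printoptions(precision=1,suppress=True)
s=env.read_state();c=env.camera("wrist");W=cam(c,s);pickle.dump((W,s),open("w7.pkl","wb"))
sd=env.camera("side");t=env.camera("top");cv2.imwrite("pics/sd7.png",sd["img"]);cv2.imwrite("pics/wr7.png",c["img"])
s0=cv2.imread("pics/side0.png")
z=lambda i,x,y,w,h:cv2.resize(i[y:y+h,x:x+w],(400,300),interpolation=cv2.INTER_CUBIC)
S=cam(sd);p=proj(S,s["ee_pos"]+[0,0,42])[0].astype(int);print(s["ee_pos"],s["width"],p)
cv2.imwrite("pics/m7.png",np.vstack([np.hstack([z(c["img"],220,200,200,150)[:,:,::-1],z(sd["img"],p[0]-40,p[1]-30,80,60)[:,:,::-1]]),np.hstack([z(s0,335,85,72,54),z(c["img"],0,0,640,480)[:,:,::-1]])]))
M=rot(s["orientation"])
for tilt in(0,.2,.35,.5):
  P=[]
  for y,h in((0,66),(-20,46),(20,46)):   # axis 29.5 above foot at tool z -44.7; thickness centre
    v=h-29.5; P.append(s["ee_pos"]+M@[v*np.sin(tilt),y,-44.7-v*np.cos(tilt)])
  print(tilt,"panel1",(proj(W,P)-[220,200])*2,"panel2",(proj(S,P)-p+[40,30])*5)
E
```

```text
[536.5 120.8 128.2] 38.94337798098581 [306 268]
0 panel1 [[189.1 418.3]
 [ 60.6 325.8]
 [317.2 325.7]] panel2 [[199.6  84.6]
 [256.5 131.8]
 [145.3 108. ]]
0.2 panel1 [[189.2 369.3]
 [ 59.8 306.5]
 [318.1 306.5]] panel2 [[193.8 102.3]
 [254.1 139.7]
 [142.6 115.9]]
0.35 panel1 [[189.2 328. ]
 [ 59.6 290.9]
 [318.2 290.8]] panel2 [[189.7 117. ]
 [252.3 146.3]
 [140.7 122.3]]
0.5 panel1 [[189.2 284.8]
 [ 59.9 274.6]
 [318.  274.5]] panel2 [[185.8 132.5]
 [250.6 153.2]
 [139.  129.2]]
```

View pics/m7.png

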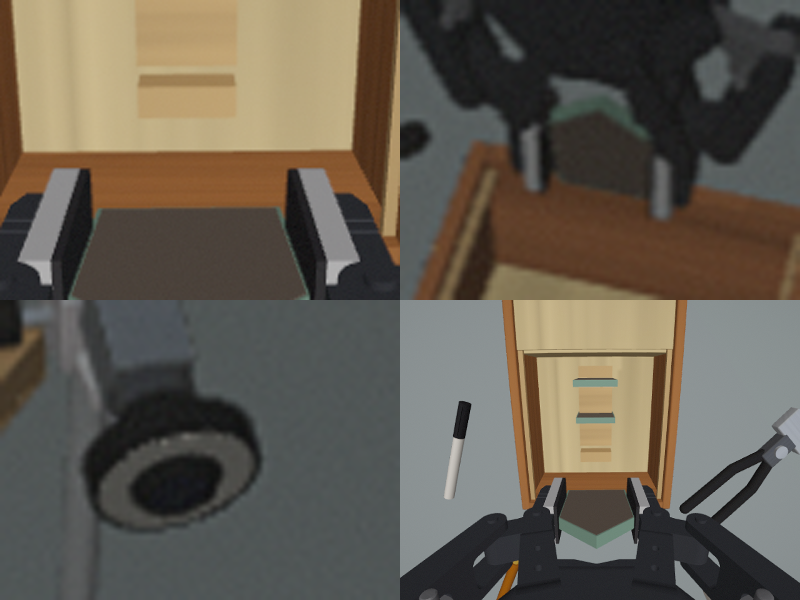

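The piece is held and leaning (wrist px: foot edge (270–360, 304), shoulders (254,349) and (374,347), back apex (315,373), front apex (315,397)). The other two pieces are still standing, and the lens is at (366.9,118.3) in the side view. Next I'll fit the piece's pose in the tool frame and work out the final pose.

```bash
python3 - <<'E'
from h import *
import pickle
np.set_printoptions(precision=2,suppress=True)
W,s=pickle.load(open("w7.pkl","rb"));M=rot(s["orientation"])
im=cv2.cvtColor(cv2.imread("pics/wr7.png")[:,:,::-1],cv2.COLOR_BGR2GRAY)
for u in(290,315,340): print(u,"foot",im[298:312,u-1:u+2].mean(1).round(),"apex",im[364:404,u-1:u+2].mean(1).round())
B=[(-20,0,3),(20,0,3),(-20,46,3),(20,46,3),(0,66,3),(0,66,-3)]
ob=np.array([[270,304],[360,304],[254,349.5],[374,347],[315,373],[315,397]])
def pts(p):
    tx,ty,tz,t,r=p;out=[]
    Rl=R.from_euler("xyz",[0,0,0]).as_matrix()
    for y,h,n in B:
        v=h-33; c,q=np.cos(t),np.sin(t)
        yy=y*np.cos(r)-v*np.sin(r); v=y*np.sin(r)+v*np.cos(r)
        out.append(s["ee_pos"]+M@[tx+v*q+n*c, ty+yy, tz-v*c+n*q])
    return np.array(out)
f=lambda p:np.r_[(proj(W,pts(p))-ob).ravel()]
r=least_squares(f,[0,0,-45,.35,0],loss="soft_l1",f_scale=1.5);print(r.x,r.cost);print(f(r.x).reshape(-1,2))
J=r.jac;print(np.sqrt(np.diag(np.linalg.inv(J.T@J))))
r2=least_squares(lambda q:f([q[0],0,q[1],q[2],0]),[0,-45,.35]);print(r2.x,r2.cost)
E
```

```text
290 foot [100. 101.  99.  98.  95.  95.  81.  69.  68.  67.  67.  67.  67.  67.] apex [ 80.  94. 104. 113. 113. 114. 113. 114. 114. 114. 114. 114. 113. 114.
 114. 113. 114. 114. 114. 114. 116. 127. 142. 145. 146. 146. 145. 146.
 146. 146. 145. 146. 146. 146. 145. 145. 146. 146. 146. 145.]
315 foot [102. 101. 100.  97.  95.  97.  75.  67.  67.  68.  67.  66.  68.  67.] apex [ 67.  67.  67.  68.  68.  66.  67.  68.  67.  67.  69.  84.  95. 108.
 124. 125. 125. 125. 125. 126. 125. 126. 125. 126. 125. 126. 126. 125.
 125. 125. 125. 126. 126. 131. 140. 146. 146. 145. 146. 145.]
340 foot [100. 101. 101.  97.  96.  90.  72.  67.  68.  68.  67.  68.  67.  67.] apex [106. 121. 127. 127. 128. 128. 128. 128. 128. 127. 128. 128. 127. 128.
 127. 128. 127. 126. 128. 131. 139. 146. 146. 146. 146. 146. 146. 146.
 146. 145. 146. 146. 146. 146. 146. 145. 146. 145. 146. 145.]
[ -4.97   0.1  -40.51   0.17   0.  ] 7.044810191806915
[[-0.06  0.28]
 [-0.77  0.3 ]
 [ 0.39 -2.56]
 [ 0.97 -0.03]
 [-0.27  3.65]
 [-0.27 -0.7 ]]
[0.87 0.17 1.31 0.01 0.01]
[ -4.97 -40.49   0.18] 10.799134941136263
```

```bash
cat > fitp.py <<'E'
from h import *
B=[(-20,0,3),(20,0,3),(-20,46,3),(20,46,3),(0,66,3),(0,66,-3)]
def pts(p,s,B=B):
    M=rot(s["orientation"]);tx,ty,tz,t,r=p;out=[];c,q=np.cos(t),np.sin(t)
    for y,h,n in B:
        v=h-33; yy=y*np.cos(r)-v*np.sin(r); v=y*np.sin(r)+v*np.cos(r)
        out.append(s["ee_pos"]+M@[tx+v*q+n*c, ty+yy, tz-v*c+n*q])
    return np.array(out)
E
python3 - <<'E'
from fitp import *
import pickle
np.set_printoptions(precision=2,suppress=True)
W,s=pickle.load(open("w7.pkl","rb"))
im=cv2.cvtColor(cv2.imread("pics/wr7.png")[:,:,::-1],cv2.COLOR_BGR2GRAY)
# left/right side edges of back face at rows
for v in(310,320,330,340): print(v,im[v-1:v+2,248:276].mean(0).round(),"|",im[v-1:v+2,352:382].mean(0).round())
ob=np.array([[270,304],[360,303.5],[254,349.5],[374,347],[315,376.5],[315,397.7]])
for w in ([1,1,1,1,1,1],[1,1,0,0,1,1],[1,1,.3,.3,1,0]):
    w=np.repeat(w,2); f=lambda p:(proj(W,pts(p,s))-ob).ravel()*w
    r=least_squares(f,[0,0,-45,.35,0]);print(r.x,r.cost,f(r.x))
E
```

```text
310 [140. 141. 136. 105.  42.  35.  32.  33.  29.  24.  24.  24.  26.  26.
  24.  23.  22.  25.  64.  97.  89.  71.  67.  67.  67.  67.  67.  68.] | [ 68.  67.  67.  68.  68.  67.  67.  72.  88.  97.  62.  26.  20.  21.
  22.  22.  22.  20.  24.  22.  27.  32.  34.  34.  36. 106. 136. 141.
 141. 140.]
320 [97. 33. 33. 33. 33. 30. 25. 25. 22. 25. 25. 24. 24. 23. 24. 34. 64. 77.
 68. 68. 68. 67. 67. 68. 67. 67. 68. 68.] | [ 66.  68.  68.  67.  66.  68.  67.  67.  67.  67.  67.  76.  75.  42.
  20.  22.  18.  20.  22.  21.  21.  21.  21.  27.  33.  33.  33.  33.
  99. 136.]
330 [41. 43. 36. 25. 25. 23. 24. 23. 24. 23. 24. 26. 54. 84. 69. 68. 68. 67.
 67. 67. 67. 68. 68. 67. 67. 68. 68. 67.] | [67. 68. 67. 68. 67. 68. 67. 67. 68. 67. 68. 68. 67. 68. 69. 84. 63. 31.
 20. 21. 20. 22. 20. 21. 21. 20. 36. 41. 41. 42.]
340 [50. 48. 47. 29. 24. 25. 23. 25. 41. 80. 74. 67. 67. 67. 68. 68. 67. 67.
 67. 67. 67. 67. 67. 67. 67. 67. 67. 68.] | [67. 68. 68. 67. 67. 68. 67. 67. 67. 68. 68. 67. 67. 67. 67. 67. 67. 68.
 72. 82. 50. 26. 19. 20. 21. 26. 48. 48. 49. 50.]
[ -5.17   0.08 -40.37   0.16   0.  ] 4.0390147358202215 [-0.14  0.05 -0.91  0.55  0.45 -1.96  0.86  0.52 -0.22  1.26 -0.22 -0.42]
[ -3.61   0.22 -42.52   0.17   0.  ] 0.4497747661958434 [-0.27 -0.25  0.22  0.3  -0.   -0.    0.   -0.    0.02  0.53  0.01 -0.58]
[ -4.43   0.2  -41.16   0.17   0.  ] 0.6068465747598214 [ 0.06 -0.22 -0.23  0.33  0.09 -0.85  0.48 -0.07 -0.04  0.17 -0.   -0.  ]
```

The tilt is 0.165 so far and 0.35 is needed. I'll finish the lean by pushing the foot's back against the outer rear wall of the case, with the fingertips kept above the rim.

Call:
{"name": "arm_command", "arguments": {
  "motion": [
    [-10,0,-2,0],
    [-15,0,0,0],
    [-18,0,0,0],
    [-18,0,0,0],
    [-9,0,5,0],
    [0,0,20,0],
    [0,0,20,0],
    [0,0,20,0]
  ]
}}

```text
time_s: 25.05
ee_pos: [550.5, 51.3, 61.9]
orientation: [-0.0, 0.629, 0.777, -0.0]
contact_force: [-0.4, -0.0, 0.6]
width: 38.9
grasp_force: 60.8
```

Call:
{"name": "arm_command", "arguments": {
  "motion": [
    [0,0,0,0],
    [4,0,0,0],
    [4,0,0,0],
    [4,0,0,0],
    [2,0,0,0],
    [2,0,0,0],
    [0,0,0,0],
    [0,0,0,0]
  ],
  "newtons": 20
}}

```text
time_s: 26.05
ee_pos: [547.2, 67.4, 62.8]
orientation: [-0.0, 0.629, 0.777, -0.0]
contact_force: [0.3, 0.9, 0.4]
width: 38.9
grasp_force: 60.8
```

Call:
{"name": "arm_command", "arguments": {
  "motion": [
    [0,0,-1,0],
    [2,0,-0.5,0],
    [2,0,0,0],
    [2,0,0,0],
    [2,0,0,0],
    [2,0,0,0],
    [2,0,0,0],
    [1,0,0,0]
  ],
  "fingers": 0.2,
  "newtons": 20
}}

```text
time_s: 27.05
ee_pos: [546.3, 72.1, 64.4]
orientation: [0.007, 0.631, 0.776, -0.006]
contact_force: [2.8, -9.8, -2.2]
width: 38.9
grasp_force: 60.6
```

Call:
{"name": "arm_command", "arguments": {
  "motion": [
    [0,0,0,0],
    [0,0,0,0],
    [1,0,0,0],
    [1,0,0,0],
    [1,0,0,0],
    [1,0,0,0],
    [1,0,0,0],
    [0,0,0,0]
  ],
  "fingers": 0.4,
  "newtons": 22
}}

```text
time_s: 28.05
ee_pos: [544.7, 80.0, 64.5]
orientation: [0.004, 0.631, 0.776, -0.003]
contact_force: [5.4, -17.8, -1.3]
width: 38.5
grasp_force: 56.7
```

```bash
python3 - <<'E'
from rig import env
from fitp import *
s=env.read_state();print(s["ee_pos"],s["contact_force"],s["grasp_force"],s["width"])
c=env.camera("wrist");im=cv2.cvtColor(c["img"],cv2.COLOR_RGB2GRAY);cv2.imwrite("pics/wr8.png",c["img"])
for u in(290,315,340): print(u,"foot",im[270:312,u-1:u+2].mean(1).round().astype(int),"apex",im[345:404,u-1:u+2].mean(1).round().astype(int))
for v in(310,330): print(v,im[v-1:v+2,240:276].mean(0).round().astype(int),"|",im[v-1:v+2,352:390].mean(0).round().astype(int))
E
```

```text
[544.72270182  79.97600251  64.46172279] [  5.38857426 -17.81848417  -1.28109396] 56.65902055799961 38.52820804868387
290 foot [106 105 105 104 105 104 103 103 104 107 107 106 107 104 102 101 100 101
 101 101 100  99  98  99 100  98  94  93  95  91  86  87  88  91  92  93
  95  97 100 100  99  98] apex [ 61  60  61  60  60  60  60  61  60  61  61  61  72  88 111 124 124 123
 123 124 124 124 124 123 123 123 124 125 124 124 124 124 123 124 125 148
 153 152 152 152 152 153 152 152 153 152 152 152 153 152 151 152 152 151
 152 152 152 152 152]
315 foot [106 106 106 105 106 105 103 103 105 107 107 107 106 105 102 101 100 100
 101 101  99  98  98 100  99  96  94  93  95  94  91  88  88  90  91  92
  96  97  98 100  98  98] apex [ 62  60  62  60  60  61  60  61  61  61  60  61  60  60  60  60  60  77
  94 123 135 136 135 136 135 136 136 136 136 135 135 135 135 135 136 135
 135 136 135 135 136 143 152 152 153 153 152 153 152 153 152 153 152 152
 152 152 152 152 152]
340 foot [106 107 105 104 106 105 103 102 106 107 106 106 107 105 101 100 101 101
 101 101  99  98  97  99  98  96  94  94  95  
[... 216 characters left out ...]
 153 152 153 152 153 152 152 152 153 152 152 152 152 152 152
 152 152 152 152 152]
310 [146 147 146 146 147 147 147 147 146 147 143 118  44  36  38  34  31  26
  27  26  27  27  26  26  26  27  66 100 100  99  99  99 100 100 100  99] | [ 96  96  95  96  97  96  96  96  96  96  61  22  23  22  23  24  21  23
  22  24  30  37  35  35  38 111 143 147 147 146 147 147 147 146 147 147
 147 147]
330 [165 165 165 165 161 105  45  44  44  44  39  26  27  27  26  26  26  25
  27  25  26  25  26  25  27  30  75 118 118 115 108 108 108 108 109 108] | [ 89  88  88  88  85  83  83  95 103 108  65  27  23  23  24  24  24  23
  21  25  23  22  21  24  21  23  39  43  45  44  45 103 163 165 165 165
 165 165]
```

Call:
{"name": "arm_command", "arguments": {
  "motion": [
    [-3,0,0,0],
    [-6,0,0,0],
    [-6,0,0,0],
    [0,0,0,0],
    [0,0,0,0],
    [0,0,0,0],
    [0,0,0,0],
    [0,0,0,0]
  ]
}}

```text
time_s: 29.1
ee_pos: [546.6, 70.5, 64.4]
orientation: [-0.0, 0.629, 0.777, 0.0]
contact_force: [0.7, -0.7, -0.4]
width: 38.6
grasp_force: 57.7
```

```bash
python3 - <<'E'
from rig import env
from fitp import *
import pickle
s=env.read_state();print(s["time_s"],s["ee_pos"],s["contact_force"],s["grasp_force"],s["width"])
c=env.camera("wrist");im=cv2.cvtColor(c["img"],cv2.COLOR_RGB2GRAY);cv2.imwrite("pics/wr9.png",c["img"]);pickle.dump((cam(c,s),s),open("w9.pkl","wb"))
for u in(290,315,340): print(u,"foot",im[280:330,u-1:u+2].mean(1).round().astype(int),"apex",im[355:400,u-1:u+2].mean(1).round().astype(int))
for v in(310,330,340): print(v,im[v-1:v+2,246:276].mean(0).round().astype(int),"|",im[v-1:v+2,352:384].mean(0).round().astype(int))
E
```

```text
29.1 [546.60998614  70.46408521  64.39038966] [ 0.66147965 -0.73537105 -0.40273535] 57.71208817139268 38.60037622426487
290 foot [ 86  87  89  91  91  94  98  98  99  98  97  96  94  95 109 118 118 118
 118 118 118 119 119 119 118 118 119 119 119 118 119 127 151 153 153 153
 153 153 153 153 153 153 153 153 153 150  62  62  62  62] apex [ 62  62  61  62  64  76  95 114 123 124 123 124 123 124 124 123 123 124
 124 123 124 123 124 123 123 123 125 134 152 152 152 152 152 152 152 153
 152 152 153 152 152 152 152 152 152]
315 foot [ 91  88  88  90  91  93  97  97  98  98  98  95  93  94 111 118 119 118
 119 118 118 118 118 118 118 118 118 118 118 118 118 127 150 153 153 153
 153 153 153 153 153 153 153 153 152 112  63  62  63  62] apex [ 62  61  63  62  62  62  61  62  62  62  64  82  99 126 135 135 135 136
 136 136 135 134 135 135 134 135 135 134 135 135 135 135 134 135 138 147
 152 151 152 152 152 152 152 152 152]
340 foot [ 93  86  87  90  90  93  95  97  97  98  95  95  94  94 112 118 118 117
 118 117 117 117 117 117 118 117 117 117 117 117 117 135 152 153 153 153
 153 153 153 153 153 
[... 245 characters left out ...]
6 143 118  44  36  37  35  31  27  26  26  25  27  27  25
  26  25  80 119 120 119 119 119 119 120 120 119] | [123 122 123 123 123 124 123 123 123 123  78  23  23  20  24  23  23  22
  20  24  29  36  35  36  38 111 142 146 146 147 146 147]
330 [45 44 44 44 38 26 25 25 27 25 28 26 25 26 26 26 27 26 28 28 63 96 76 65
 63 63 62 62 61 62] | [ 62  61  63  62  62  62  63  62  72  82  55  27  24  22  23  21  23  23
  24  23  24  23  23  22  25  23  38  43  43  44  44 102]
340 [52 53 53 51 49 30 26 25 26 29 25 27 26 27 31 48 63 64 62 63 62 61 62 63
 62 63 62 62 63 62] | [ 61  61  63  63  62  62  62  62  62  62  63  62  63  61  66  75  51  28
  22  23  24  22  23  23  23  28  50  52  53  52  51 170]
```

```bash
python3 - <<'E'
from fitp import *
import pickle
np.set_printoptions(precision=3,suppress=True)
W,s=pickle.load(open("w9.pkl","rb"))
ob=np.array([[269.5,325.5],[359.5,325],[0,0],[0,0],[315,367.3],[315,390]])
for w in ([1,1,0,0,1,1],[1,1,0,0,1,0]):
    w=np.repeat(w,2); f=lambda p:(proj(W,pts(p,s))-ob).ravel()*w
    r=least_squares(f,[-5,0,-42,.3,0]);print(r.x,r.cost,f(r.x))
f=lambda q:((proj(W,pts([q[0],0.1,-41.5,q[1],0],s))-ob)[[0,1,4,5],1])
r=least_squares(f,[-5,.3]);print("tz fixed",r.x,r.fun)
E
```

```text
[ -6.751   0.109 -44.091   0.36   -0.001] 0.2005882391722396 [-0.159 -0.23   0.136  0.246  0.     0.     0.     0.     0.006  0.344
  0.009 -0.355]
[ -7.028   0.112 -43.585   0.36   -0.001] 0.056616987465823325 [-0.011 -0.237 -0.012  0.237  0.     0.     0.     0.     0.015  0.
  0.    -0.   ]
tz fixed [-8.509  0.353] [-0.233  0.251  0.657 -0.685]
```

The tilt is now 0.36 (0.35 wanted). The wrist-based case pose, confirmed by contact, differs by about 4–5 mm from the top camera's. I'll correct the fixed cameras with it before placing the lens.

```bash
cat > place.py <<'E'
from h import *
import pickle
np.set_printoptions(precision=2,suppress=True)
T,S=pickle.load(open("ts.pkl","rb"))
def pl(p,L):
    a=p[2];r=R.from_euler("z",a).as_matrix();return np.float64(L)@r.T+[p[0],p[1],0]
def adj(C,q): return dict(C,R=C["R"]@R.from_rotvec(q[:3]).as_matrix(),e=C["e"]+q[3:6])
case=(527.5,162.4,.2115)
cc=pl(case,[[-73,-98,83],[73,-98,83],[73,98,83],[-73,98,83]])
L=[[140,-60,12],[140,60,12],[-50,60,12],[-50,-60,12],[0,0,360]]
oL=np.array([[392.7,225.5],[426.3,264],[487.2,213.2],[456.1,175.8],[512.8,173]])
oT=np.array([[292.8,285],[278,220.6],[191.6,239.2],[204.4,303.8]]);oS=np.array([[351.2,281],[280.8,267]])
def f(x):
    t=adj(T,x[:6]);s=adj(S,x[6:12]);st=x[12:15];h=x[15]
    return np.r_[(proj(t,cc)-oT).ravel(),(proj(s,cc[:2])-oS).ravel(),(proj(t,pl(st,L))-oL).ravel(),(proj(s,pl(st,[[125,0,h]]))-[366.9,118.3]).ravel(),
     x[0:3]/.003,x[3:6]/2,x[6:9]/.003,x[9:12]/2]
r=least_squares(f,np.r_[np.zeros(12),653.7,-328.6,-4.04,245])
st=r.x[12:15];h=r.x[15]
E
python3 - <<'E'
from place import *
print(r.cost,r.x,"\n",r.fun)
J=r.jac;print("sd",np.sqrt(np.diag(np.linalg.inv(J.T@J)))[12:])
lens=pl(st,[[125,0,h]])[0];print("lens",lens)
E
```

```text
9.02448426700089 [   0.     -0.      0.      0.57    1.13    1.52    0.     -0.     -0.
    0.64   -0.26    0.6   656.67 -324.73   -4.04  249.4 ] 
 [ 0.03 -0.06  0.77 -0.93 -0.86 -0.54 -0.67  0.79  0.7   0.49 -0.6  -0.85
 -0.38 -0.38 -0.33  1.31  1.78  0.54 -1.13 -1.53  0.13  0.27 -0.36 -0.03
  0.8  -0.93  0.3   0.28  0.56  0.76  0.57 -0.37 -0.03  0.32 -0.13  0.3 ]
sd [1.75 1.66 0.01 3.4 ]
lens [ 578.34 -227.32  249.4 ]
```

```bash
cat >> place.py <<'E'
lens=pl(st,[[125,0,248.]])[0];d=np.array([np.cos(st[2])*np.cos(.35),np.sin(st[2])*np.cos(.35),-np.sin(.35)])
F=lens+100*d;yaw=st[2]+2*np.pi-np.pi/2
ty=np.array([np.cos(yaw),np.sin(yaw),0]);Rt=np.c_[np.cross(ty,[0,0,-1]),ty,[0,0,-1]]
tcp=F-Rt@np.array([-9.8,.1,-45])
E
python3 - <<'E'
from rig import env
from place import *
s=env.read_state();print(st,F,tcp,yaw)
s2=dict(s,ee_pos=s["ee_pos"]+[0,0,115]);plan(s2,tcp+[0,0,0],yaw,16)
E
```

```text
[ 656.67 -324.73   -4.04] [ 519.48 -154.11  213.71] [ 513.26 -146.53  168.71] 0.6772169609548415
turn -26.8
[[-12.8, -4.9, 0.7, -1.7], [-12.7, -5.2, 0.7, -1.7], [-12.5, -5.6, 0.7, -1.7], [-12.4, -6.0, 0.7, -1.7], [-12.2, -6.3, 0.7, -1.7], [-12.0, -6.7, 0.7, -1.7], [-11.8, -7.0, 0.7, -1.7], [-11.6, -7.4, 0.7, -1.7]]
[[-11.4, -7.7, 0.7, -1.7], [-11.1, -8.0, 0.7, -1.7], [-10.9, -8.4, 0.7, -1.7], [-10.6, -8.7, 0.7, -1.7], [-10.4, -9.0, 0.7, -1.7], [-10.1, -9.3, 0.7, -1.7], [-9.8, -9.6, 0.7, -1.7], [-9.6, -9.8, 0.7, -1.7]]
```

Call:
{"name": "arm_command", "arguments": {
  "motion": [
    [-3,0,-5,0],
    [0,0,-10,0],
    [0,0,-18,0],
    [0,0,-22,0],
    [0,0,-22,0],
    [0,0,-20,0],
    [0,0,-12,0],
    [0,0,-6,0]
  ],
  "newtons": 60
}}

```text
time_s: 30.15
ee_pos: [547.6, 67.4, 180.3]
orientation: [0.0, 0.629, 0.777, 0.0]
contact_force: [0.7, -0.0, -0.1]
width: 38.4
grasp_force: 60.2
```

Call:
{"name": "arm_command", "arguments": {
  "motion": [
    [-12.8,-4.9,0.7,-1.7],
    [-12.7,-5.2,0.7,-1.7],
    [-12.5,-5.6,0.7,-1.7],
    [-12.4,-6.0,0.7,-1.7],
    [-12.2,-6.3,0.7,-1.7],
    [-12.0,-6.7,0.7,-1.7],
    [-11.8,-7.0,0.7,-1.7],
    [-11.6,-7.4,0.7,-1.7]
  ]
}}

```text
time_s: 31.15
ee_pos: [530.3, -41.6, 173.2]
orientation: [-0.001, 0.532, 0.846, -0.0]
contact_force: [-0.4, 0.2, -0.5]
width: 38.9
grasp_force: 60.2
```

Call:
{"name": "arm_command", "arguments": {
  "motion": [
    [-11.4,-7.7,0.7,-1.7],
    [-11.1,-8.0,0.7,-1.7],
    [-10.9,-8.4,0.7,-1.7],
    [-8,-8,0.7,-1.7],
    [-5,-7,0.7,-1.7],
    [0,-5,0.7,-1.7],
    [0,0,0.7,-1.7],
    [0,0,0.7,-1.7]
  ]
}}

```text
time_s: 32.15
ee_pos: [514.5, -103.4, 168.1]
orientation: [-0.0, 0.428, 0.904, 0.0]
contact_force: [0.0, 0.1, -0.6]
width: 38.7
grasp_force: 60.2
```

```bash
python3 - <<'E'
from rig import env
from place import *
s=env.read_state();print(s["time_s"],s["ee_pos"],s["width"],s["grasp_force"]);plan(s,tcp,yaw,8)
c=env.camera("wrist");im=cv2.cvtColor(c["img"],cv2.COLOR_RGB2GRAY)
print("foot",im[300:340,315],"apex",im[355:400,315])
# lens check in wrist + side images
S2=cam(env.camera("side"));W=cam(c,s);print("lens in wrist",proj(W,lens))
E
```

```text
32.15 [ 514.48 -103.4   168.07] 38.715250772855796 60.19183538854122
turn 0.5
[[-4.1, -3.5, -0.1, 0.1], [-4.1, -3.5, -0.1, 0.1], [-4.1, -3.5, -0.1, 0.1], [-4.1, -3.5, -0.1, 0.1], [-4.1, -3.5, -0.1, 0.1], [-4.1, -3.5, -0.1, 0.1], [-4.1, -3.5, -0.1, 0.1], [-4.1, -3.5, -0.1, 0.1]]
foot [140 138 139 139 139 139 138 139 139 138 139 137 139 138 138 139 139 139
 138 139 138 139 138 139 139  97  47  47  47  48  46  47  46  48  47  48
  46  47  47  45] apex [ 47  48  47  46  46  48  47  48  47  45  45  67  78 120 132 132 133 133
 131 133 132 132 132 132 132 133 132 132 131 132 132 131 133 130 128 129
 132 133 133 133 133 132 135 133 133]
lens in wrist [[241.71 669.48]]
```

Call:
{"name": "arm_command", "arguments": {
  "motion": [
    [-5,-4,-0.1,0.1],
    [-5,-4,-0.1,0.1],
    [-5,-4,-0.1,0.1],
    [-5,-4,-0.1,0.1],
    [-5,-4,-0.1,0.1],
    [-4,-4,-0.1,0],
    [-2.5,-2.5,0,0],
    [-1.3,-1.5,0,0]
  ]
}}

```text
time_s: 33.25
ee_pos: [513.3, -147.0, 168.8]
orientation: [-0.0, 0.433, 0.901, 0.0]
contact_force: [0.6, 0.6, 0.1]
width: 38.8
grasp_force: 60.2
```

```bash
python3 - <<'E'
from rig import env
from place import *
s=env.read_state();print(s["time_s"],s["ee_pos"],s["width"],s["grasp_force"],s["contact_force"]);plan(s,tcp,yaw,4)
# side view checks: where is the lens glass / what occludes; diff against start picture round the lens
sd=env.camera("side")["img"];s0=cv2.imread("pics/side0.png")[:,:,::-1]
sa=adj(S,r.x[6:12]);print("side lens",proj(sa,lens),"face",proj(sa,F))
df=np.abs(sd.astype(int)-s0).sum(2)[90:150:3,330:420:3]
for row in df: print("".join("#" if v>60 else "." for v in row))
t=env.camera("top")["img"];t0=cv2.imread("pics/top0.png")[:,:,::-1]
E
```

```text
33.25 [ 513.27 -147.01  168.8 ] 38.82585155964156 60.19195759668946 [0.64 0.62 0.06]
turn -0.1
[[0.1, 0.1, 0.0, -0.0], [0.1, 0.1, 0.0, -0.0], [0.1, 0.1, 0.0, -0.0], [0.1, 0.1, 0.0, -0.0]]
side lens [[366.49 118.82]] face [[377.95 160.74]]
.............#..##########....
.............##..#..##....#...
.............####.......###...
............#.############....
..............############....
...............##.#####.##....
................#......###....
............##############....
...............##.########....
...............###########....
...............###########....
.............############.....
...........##################.
...........##################.
.......#..####################
......#.################.#####
......#####.###########.#####.
.......####.###########.#####.
.......###..################..
........##..######..########..
```

Call:
{"name": "arm_command", "arguments": {
  "motion": [
    [0.2,0.3,0,0],
    [0,0,0,0],
    [0,0,0,0],
    [0,0,0,0],
    [0,0,0,0],
    [0,0,0,0],
    [0,0,0,0],
    [0,0,0,0]
  ]
}}

```text
time_s: 34.35
ee_pos: [513.4, -146.5, 168.8]
orientation: [-0.0, 0.433, 0.901, -0.0]
contact_force: [-0.1, -0.4, 0.1]
width: 38.7
grasp_force: 60.2
```

```bash
python3 -c "
from rig import env
s=env.read_state();print(s['ee_pos'],abs(s['joint_velocities']).max());print(env.hand_in())"
```

```text
[ 513.41561652 -146.45095236  168.77890507] 0.002338628507532223
the job is handed in; nothing more can be done
None
```

I handed the job in at about 34 s with the lid open at its stop and the pointed piece held still, point up, leaning back about 0.36 rad, about 100 mm in front of the lens by calculation (lens height known only to about 3 mm, final pose not checked in a viewed picture); the hand-in returned no verdict.

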